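# Open up the row keeper on the pantry table

## Robot

A 6-joint arm with a two-finger parallel gripper is mounted at the origin on the work surface. World frame = base frame: x ahead of the robot, y to its left, z up, the work surface at z = 0. Lengths are in mm, angles in degrees, forces in N, time in s.
With the tool pointing down it reaches from about 275 to 825 mm from the base axis. Payload 5.2 kg.
Tool frame: the origin (TCP) lies at the centre of the arm's flange, where the gripper is bolted on; the fingertips stand 186 mm ahead of it and the grasp point (between the pads) lies 167 mm ahead of it; z points along the fingers, y is the line along which they close (so a half turn about z gives the same grasp; the last joint's range is limited). The gripper opens to 93 mm and grips with 3 to 60 N. Pads are 15 mm wide; open, the fingers measure 128 mm over their backs; the gripper's body (75 mm by 188 mm) begins 65 mm behind the grasp point.
Start: joints at [61.375, 14.817, 87.949, -0, 77.235, -11.62], TCP at [160.832, 525.965, 404.753] pointing down, gripper open.
Joint ranges: [-179.93, 179.93], [-52.35, 119.4], [10.71, 147.94], [-69.91, 249.91], [12.55, 155.21], [-178.61, 178.61]. Speed limits (degrees/s): [147.25, 147.25, 180, 180, 180, 180].

## Interface

Orientations are given as [roll, pitch, yaw] about the fixed x, y, z axes, in that order (R = Rz(yaw) Ry(pitch) Rx(roll)).
In Python, from rig import get_obs, read_camera, hand_in, search_frame, cut_out, pinpoint gives the robot as it stands. The module is installed in compiled form; this text tells all that it offers.
- The arm moves only by the tool arm_command, never from a script. Its argument "series" is a list of rows, each an object of numbers: "claw": the opening, from 0 (shut) to 1 (fully open); "x", "y", "z": the shift along the tool's x, y, z in m; "yaw": the turn about the tool's z in rad. In form: [{"claw": .., "x": .., "y": .., "z": .., "yaw": ..}, ...]. A call has 1 to 5 rows; each row is the pose to reach, as a shift and turn from the pose commanded when the call began, along the tool's axes at that moment; what a row does not reach only later rows make up. A row lasts 1/12 s, in which the tool goes at most 41.7 mm and 7.16 degrees, less where a joint would pass 70% of its speed; a pose out of reach is approached as far as the arm can. A call with a gripper value outside its range is refused whole. The fingers move at their own pace and stop on an object; "squeeze" is the grip in N (left out, the last holds). Time passes only in rows, so rows that repeat a pose let the fingers close. It gives the time, the measured TCP pose, the force, the opening and the grip force at its end, in the units of the state.
- get_obs(): the state, without advancing time (a new reading comes with each control period).
- read_camera(name): name is "scene" or "top"; returns a dict with "img" (480x640x3 uint8, red, green, blue), "camera_matrix" (3x3 intrinsics, pixels), "D" ([k1, k2, p1, p2, k3] as OpenCV has them; the pictures are not rectified), "world_from_camera" (4x4, takes a point from camera to world coordinates). Camera axes: x right, y up, looking along -z (the intrinsics and any distortion apply to the point x, -y, -z); pixel columns grow to the right and rows downward; lengths in mm; the calibration is good to about 2 mm. A picture is of the moment at which its call begins. There is no depth.
- hand_in(): hands the job in; it is judged then, once.
Trained networks look in the newest picture that a camera, given by its name, has taken for a name from the list of things; names that differ only in an ending like _2 or _b are one class to them, and where a whole thing is asked for, a point or a joint stands for the part that bears it (a point fixed in the world has none). Each returns a list of dicts, best first, with "p" (0 to 1); they miss things now and then, are a little off and sometimes report something else, mostly with a low value. They report only what shows in the picture. A call takes as long as a camera call.
- search_frame(camera, name): "point" ([row, column] in pixels, amid what is visible of it).
- cut_out(camera, name): "region" (480x640 bool, what is visible of it) and "point" ([row, column] in pixels, amid what is visible of it).
- pinpoint(camera, name): "point" ([row, column] in pixels: a listed point, or the origin of a listed thing).
The state is a dict: "clock": time; "q": joint angles; "qd": joint speeds; "effort": joint torques, N m; "ee_pos": TCP position; "ee_rot": TCP orientation; "force": force on the tool from outside, world axes, zero at the start; "wrist_torque": the same for the moment, N m; "opening": opening from 0.0 (shut) to 1.0 (fully open); "gripper_force": force on a finger pad.
Only numpy, scipy, OpenCV 4.12 (cv2) and the standard library are available. Lean on these libraries where they do the work, as an engineer would, in place of code of your own. Each camera call takes 0.05 s, during which the arm holds its last target. There are 200 camera calls.

## Task

The tins on the wooden row keeper are to be topped up, so make room in the row: press the ratchet release pad on top of the sliding jaw all the way down, then push the jaw along its bar, away from the tins, until it is fully back against the end stop. Leave the tins and all the other things standing where they are.

Things in the scene. Friction and masses are not known exactly. Their poses are not given: they have to be found in the camera images.
- rack: The row keeper: a wooden board 200 (x) x 360 (y) x 12 mm, fixed to the table, place and yaw vary. Origin: centre of its underside; y along its bar, z up. A steel bar (16 mm wide, 20 to 32 mm above the table, toothed out to x = -86 mm) runs along y at x = -70 mm, nearer the robot. A wooden plate 87 mm high closes the -y end; three tins stand in a row beside it at x = +10 mm, up to y = -40 mm.
- end_stop (a point): Centre of the inner face (facing the jaw) of the steel end stop block at the +y end of the bar, 36 mm above the table; the block is 50 mm wide, 16 mm thick, 60 mm high. Same axes as the rack.
- jaw (a joint): Position of the grey jaw along the bar, m: 0 nearest the tins, 0.14 fully back (rack's +y) against the end stop; starts at 0 to 0.05. With the release up the teeth lock it (a few mm of play); with the release down it slides with about 2 N plus 5 N per m/s and stays where it is left.
- jaw_face (a point): Where to push towards the rack's +y: centre of the face, looking at -y, of the jaw's carriage block (50 x 50 mm, 20 to 64 mm above the table, on the bar). 52 mm above the table; face 50 mm wide, free from 32 to 64 mm up, with empty space before it. An upright plate (6 mm thick, 87 mm high) reaches from the carriage across the board to x = +55 mm. Moves with the jaw; axes of the rack.
- release (a joint): Travel of the release pad, m: 0 is up (jaw locked), 0.010 is fully down; the jaw is free from about 0.0076 on. It moves straight down with about 4 N, has no return spring and stays where it is left.
- release_top (a point): Centre of the top of the black release pad, 30 x 30 mm, in the middle of the carriage block's top, 25 mm towards +y from jaw_face: 76 mm above the table when up, 66 mm when fully down (2 mm proud of the carriage). Moves with pad and jaw; axes of the rack.
- tin1: Loose tin 60 x 40 x 80 mm in the row on the board, next to the end plate; origin at the centre of its underside. Not to be moved.
- tin2: Loose tin of the same size, middle of the row; origin at the centre of its underside. Not to be moved.
- tin3: Loose tin of the same size, the one nearest the jaw; origin at the centre of its underside. Not to be moved.
- spice: Loose little spice jar, 26 mm across and 60 mm high, on the far edge of the board (x = +83 mm), clear of the jaw's plate; origin at the centre of its underside. Leave alone.
- mug: Loose white mug, 76 mm across and 85 mm high, on the table between the robot and the board; origin at the centre of its underside. Leave alone.
- honey: Loose honey jar, 70 mm across and 100 mm high, on the table beyond the board; origin at the centre of its underside. Leave alone.
- flask: Loose black canister, 80 mm across and 200 mm high, on the left of the table; origin at the centre of its underside. Leave alone.
- bowl: Loose bowl, 130 mm across and 55 mm high, on the right of the table; origin at the centre of its underside. Leave alone.

How it is judged (in metres and radians):
On the way, in this order (a step that is already met when the one before it is completed fails the run):
1. the release pad is pressed fully down (value of joint release above 0.008 m), for 0.1 s.
2. the jaw is pushed fully back (value of joint jaw above 0.134 m), for 0.2 s.
At the end, for the whole second after the job is handed in: The jaw rests within 6 mm of the end stop (joint jaw above 0.134 of 0.140), the release pad is still down (above 0.007), and all eight loose things stand upright (within 0.2 rad) within 25 mm of where they stood (value of joint jaw above 0.134 m and velocity of joint jaw between -0.01 and 0.01 m/s and value of joint release above 0.007 m and distance of each of tin1, tin2, tin3, spice, mug, honey, flask, bowl from where it was at the start of the episode below 0.025 m and angle between each of tin1, tin2, tin3, spice, mug, honey, flask, bowl's own z axis and vertical below 0.2 rad); the robot touches nothing.
It fails at once if a tin is knocked, shifted more than 25 mm, lifted or tipped (distance of any of tin1, tin2, tin3 from where it was at the start of the episode above 0.025 m or angle between any of tin1, tin2, tin3's own z axis and vertical above 0.3 rad).
It fails at once if another bystander is shifted more than 25 mm, lifted or tipped (distance of any of spice, mug, honey, flask, bowl from where it was at the start of the episode above 0.025 m or angle between any of spice, mug, honey, flask, bowl's own z axis and vertical above 0.3 rad).
It also fails if it takes over 38 s, if anything falls off the work surface, if the arm or the gripper's body presses on something with over 40 N, if the wrist force passes 120 N, or if a joint passes its speed limit or range.

## Working session

There is one attempt and no reset: what is moved stays moved. The work goes in short steps, Python scripts to look and compute and a tool call to move; the robot and the scene stay as the last step left them, time stands still between calls to the robot, and variables do not carry over. Pictures are saved under pics/ and viewed, at most 10 in all, crops included, and the job is handed in when it is done.

Besides the shell and the picture viewer there is one more tool, called after "Call:" as a command line: name --argument value ..., lists and objects as JSON in quotes. arm_command: Moves the arm, as the interface text tells. Its arguments: {"type":"object","properties":{"series":{"type":"array","items":{"type":"object","properties":{"claw":{"type":"number"},"x":{"type":"number"},"y":{"type":"number"},"z":{"type":"number"},"yaw":{"type":"number"}}}},"squeeze":{"type":"number"}},"required":["series"]}

```bash
mkdir -p pics; cat > h.py <<'E'
import numpy as np, cv2
from rig import *
def ray(c,pt):
    K=np.array(c["camera_matrix"],float);D=np.array(c["D"],float);T=np.array(c["world_from_camera"],float)
    u=cv2.undistortPoints(np.array([[[pt[1],pt[0]]]],float),K,D)[0,0]
    d=T[:3,:3]@np.array([u[0],-u[1],-1]);return T[:3,3],d
def atz(c,pt,z):
    o,d=ray(c,pt);return o+d*(z-o[2])/d[2]
def proj(c,P):
    K=np.array(c["camera_matrix"],float);D=np.array(c["D"],float);T=np.array(c["world_from_camera"],float)
    p=(np.linalg.inv(T)@np.c_[np.atleast_2d(P),np.ones(len(np.atleast_2d(P)))].T)[:3].T*[1,-1,-1]
    return cv2.projectPoints(p,np.zeros(3),np.zeros(3),K,D)[0][:,0]
E
python3 - <<'E'
from h import *
H=dict(rack=0,end_stop=36,jaw_face=52,release_top=76,tin1=12,tin2=12,tin3=12,spice=12,mug=0,honey=0,flask=0,bowl=0)
for cam in("top","scene"):
    c=read_camera(cam);cv2.imwrite(f"pics/{cam}0.png",c["img"][...,::-1])
    print(cam,np.round(c["world_from_camera"][:3][:,3]))
    for n,z in H.items():
        r=pinpoint(cam,n)
        print(n,[(round(q["p"],2),np.round(q["point"]).tolist(),np.round(atz(c,q["point"],z)).tolist()) for q in r[:2]])
s=get_obs();print(s["clock"],s["ee_pos"],s["ee_rot"],s["opening"])
E
```

```text
top [ 428.    3. 1639.]
rack [(0.69, [245.0, 353.0], [590.0, -101.0, 0.0]), (0.34, [289.0, 313.0], [462.0, 19.0, 0.0])]
end_stop [(0.88, [288.0, 316.0], [464.0, 12.0, 36.0])]
jaw_face [(0.68, [261.0, 374.0], [540.0, -156.0, 52.0])]
release_top [(0.43, [267.0, 368.0], [521.0, -135.0, 76.0])]
tin1 [(0.62, [220.0, 395.0], [664.0, -225.0, 12.0]), (0.55, [232.0, 370.0], [629.0, -150.0, 12.0])]
tin2 [(0.62, [220.0, 395.0], [664.0, -225.0, 12.0]), (0.55, [232.0, 370.0], [629.0, -150.0, 12.0])]
tin3 [(0.62, [220.0, 395.0], [664.0, -225.0, 12.0]), (0.55, [232.0, 370.0], [629.0, -150.0, 12.0])]
spice [(0.5, [226.0, 323.0], [647.0, -11.0, 12.0])]
mug []
honey [(0.9, [210.0, 304.0], [697.0, 43.0, 0.0])]
flask [(0.91, [241.0, 166.0], [610.0, 453.0, 0.0])]
bowl [(0.55, [270.0, 489.0], [514.0, -500.0, 0.0])]
scene [1017. -751. 1128.]
rack [(0.67, [276.0, 304.0], [596.0, -94.0, 0.0])]
end_stop [(0.67, [215.0, 278.0], [460.0, 15.0, 36.0])]
jaw_face [(0.27, [296.0, 306.0], [647.0, -166.0, 52.0])]
release_top [(0.6, [260.0, 267.0], [530.0, -140.0, 76.0])]
tin1 [(0.95, [313.0, 303.0], [649.0, -189.0, 12.0]), (0.92, [296.0, 304.0], [628.0, -150.0, 12.0])]
tin2 [(0.95, [313.0, 303.0], [649.0, -189.0, 12.0]), (0.92, [296.0, 304.0], [628.0, -150.0, 12.0])]
tin3 [(0.95, [313.0, 303.0], [649.0, -189.0, 12.0]), (0.92, [296.0, 304.0], [628.0, -150.0, 12.0])]
spice [(0.57, [258.0, 340.0], [651.0, -14.0, 12.0])]
mug [(0.79, [322.0, 224.0], [502.0, -289.0, 0.0]), (0.38, [259.0, 269.0], [497.0, -90.0, 0.0])]
honey [(0.62, [254.0, 369.0], [702.0, 40.0, 0.0])]
flask [(0.59, [140.0, 407.0], [618.0, 466.0, 0.0])]
bowl []
1.3 [160.83210421 525.96528665 404.75945009] [ 1.79999498e+02 -8.10240644e-04  1.62994583e+02] 1.0029031210242074
```

View pics/top0.png

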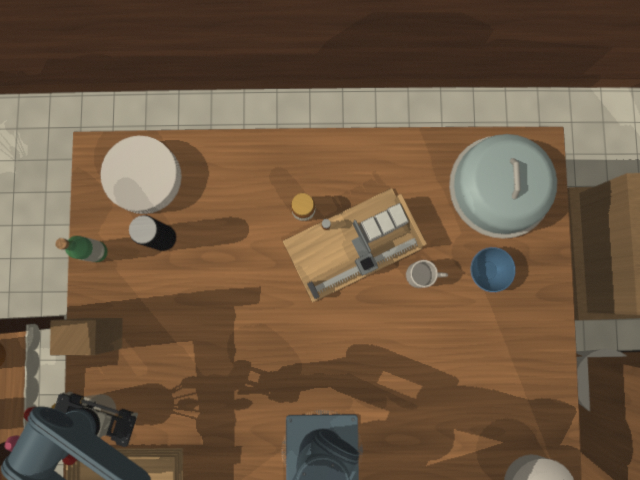

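View pics/scene0.png

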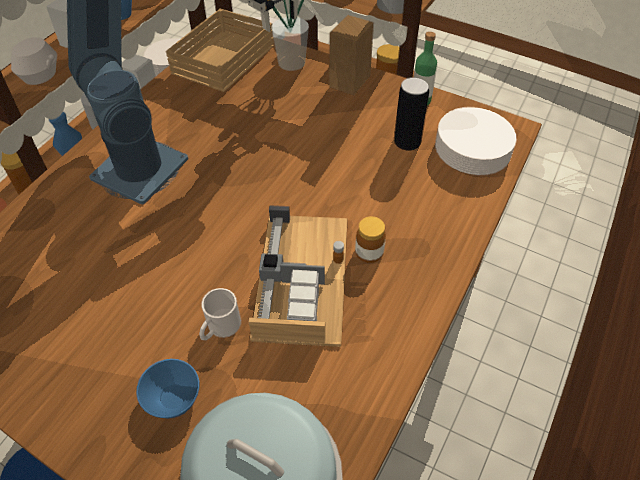

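The top view shows the rack turned about 26° (board corners near (284,243), (315,300), (426,243), (393,190)) and the black pad at about (367,263). The scene view agrees, with the pad at (270,261) and the mug clear of the bar. Next I fit the rack pose and jaw position to both views.

```bash
cat > fit.py <<'E'
from h import *
from scipy.optimize import least_squares
c={k:read_camera(k) for k in("top","scene")}
def blk(cam,box):  # dark pad centre
    r0,r1,c0,c1=box;g=c[cam]["img"][r0:r1,c0:c1].max(2);m=(g<45).astype(np.uint8)
    n,l,s,ce=cv2.connectedComponentsWithStats(m);i=1+np.argmax(s[1:,4]);print(cam,"pad",ce[i]+[c0,r0],s[i]);return ce[i]+[c0,r0]
pads={"top":blk("top",(250,280,350,385)),"scene":blk("scene",(248,276,255,285))}
es={k:pinpoint(k,"end_stop")[0]["point"][::-1] for k in c}
rk={k:pinpoint(k,"rack")[0]["point"][::-1] for k in c}
cor=np.array([[-100,180,12],[100,180,12],[100,-180,12]]);cpx=np.array([[315,300],[284,243],[393,190]])
def W(p,L):
    t=p[2];R=np.array([[np.cos(t),-np.sin(t),0],[np.sin(t),np.cos(t),0],[0,0,1]]);return np.atleast_2d(L)@R.T+[p[0],p[1],0]
def res(p,full=False):
    r=[proj(c["top"],W(p,cor[1:]))-cpx[1:]]
    for k in c:
        r+=[proj(c[k],W(p,[[-70,p[3],76]]))-pads[k],proj(c[k],W(p,[[-70,p[4],36]]))-es[k],(proj(c[k],W(p,[[0,0,0]]))-rk[k])*.5]
    return np.concatenate(r).ravel()
s=least_squares(res,[593,-98,.45,0,160],loss="soft_l1");p=s.x
print(np.round(p,2),np.degrees(p[2]),"jaw",p[4]-25-p[3]);print(np.round(s.fun,1))
for n,L in dict(pad=[-70,p[3],76],face=[-70,p[3]-25,52],stop=[-70,p[4],36]).items():print(n,np.round(W(p,L),1))
b=[[x,y,12] for x,y in((-100,-180),(100,-180),(100,180),(-100,180))]
car=[[x,p[3]+y,64] for x,y in((-95,-25),(-45,-25),(-45,25),(-95,25))]
pd=[[x,p[3]+y,76] for x,y in((-85,-15),(-55,-15),(-55,15),(-85,15))]
tn=[[x,y,92] for x,y in((-20,-160),(40,-160),(40,-40),(-20,-40))]
out=[]
for k,(u,v) in dict(top=(280,185),scene=(225,195)).items():
    f=5 if k=="top" else 4;w,h=(150,120) if k=="top" else (150,160)
    w=400//f*1;im=cv2.resize(c[k]["img"][v:v+120,u:u+(150 if f==5 else 130)],None,fx=f,fy=f,interpolation=cv2.INTER_CUBIC)[...,::-1].copy()
    for L,col in((b,(0,0,255)),(car,(0,255,0)),(pd,(255,0,255)),(tn,(255,255,0))):
        cv2.polylines(im,[np.int32((proj(c[k],W(p,L))-[u,v]+.5)*f)],True,col,1)
    cv2.imwrite(f"pics/{k}_fit.png",im)
E
python3 fit.py
```

```text
top pad [366.64130435 263.13043478] [11  8 12 11 92]
scene pad [269.93548387 260.59354839] [  8   7  15  13 155]
[ 5.9181e+02 -9.9060e+01  4.4000e-01 -8.0300e+00  1.6110e+02] 25.226539755033293 jaw 144.12473385619944
[-1.  -2.5 -0.4 -2.2  1.5  0.1  0.6 -1.  -0.4  0.4 -1.  -1.5 -0.6 -3.5
 -1.1  0.9]
pad [[ 531.9 -136.2   76. ]]
face [[ 542.6 -158.8   52. ]]
stop [[459.8  16.8  36. ]]
```

View pics/top_fit.png

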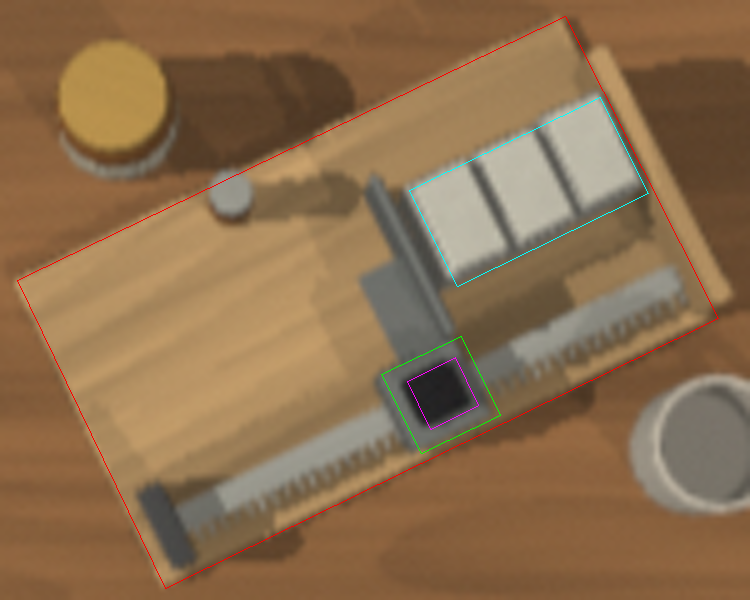

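View pics/scene_fit.png

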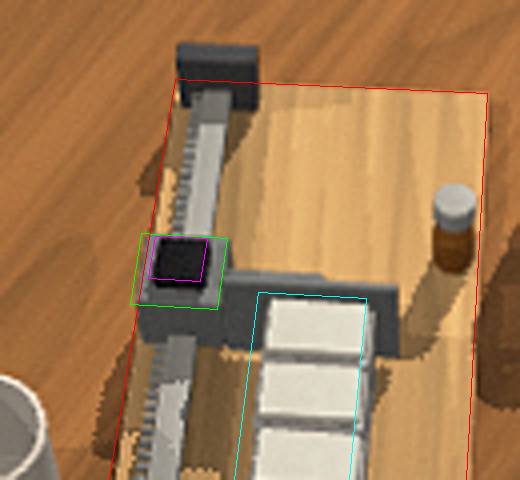

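The fit holds to about 3 mm: the pad is near (531,-136), yaw is about 25.3° and the jaw is near 0. I now move above the pad with the gripper closed.

Call:
arm_command --series '[{"claw":0,"x":-0.028,"y":-0.027,"z":0,"yaw":0},{"claw":0,"x":-0.056,"y":-0.054,"z":0,"yaw":0},{"claw":0,"x":-0.084,"y":-0.081,"z":0,"yaw":0},{"claw":0,"x":-0.112,"y":-0.108,"z":0,"yaw":0},{"claw":0,"x":-0.14,"y":-0.134,"z":0,"yaw":0}]' --squeeze 30

```text
clock: 2.02
ee_pos: [255.7, 355.3, 404.8]
ee_rot: [180.0, 0.0, 163.0]
force: [0.6, -0.2, 0.2]
opening: 0.692
gripper_force: 0.0
```

Call:
arm_command --series '[{"claw":0,"x":-0.028,"y":-0.027,"z":0,"yaw":0},{"claw":0,"x":-0.056,"y":-0.054,"z":0,"yaw":0},{"claw":0,"x":-0.084,"y":-0.081,"z":0,"yaw":0},{"claw":0,"x":-0.112,"y":-0.108,"z":0,"yaw":0},{"claw":0,"x":-0.14,"y":-0.134,"z":0,"yaw":0}]'

```text
clock: 2.43
ee_pos: [350.5, 186.0, 405.1]
ee_rot: [180.0, 0.1, 163.0]
force: [1.0, -0.3, 0.5]
opening: 0.333
gripper_force: 0.0
```

Call:
arm_command --series '[{"claw":0,"x":-0.028,"y":-0.027,"z":0,"yaw":0},{"claw":0,"x":-0.056,"y":-0.054,"z":0,"yaw":0},{"claw":0,"x":-0.084,"y":-0.081,"z":0,"yaw":0},{"claw":0,"x":-0.112,"y":-0.108,"z":0,"yaw":0},{"claw":0,"x":-0.14,"y":-0.134,"z":0,"yaw":0}]'

```text
clock: 2.85
ee_pos: [445.4, 16.6, 405.1]
ee_rot: [180.0, 0.0, 163.0]
force: [0.9, 0.7, 0.3]
opening: 0.012
gripper_force: 0.0
```

Call:
arm_command --series '[{"claw":0,"x":-0.026,"y":-0.025,"z":0,"yaw":0.12},{"claw":0,"x":-0.052,"y":-0.05,"z":0,"yaw":0.24},{"claw":0,"x":-0.078,"y":-0.075,"z":0,"yaw":0.36},{"claw":0,"x":-0.104,"y":-0.1,"z":0,"yaw":0.48},{"claw":0,"x":-0.127,"y":-0.123,"z":0,"yaw":0.6}]'

```text
clock: 3.27
ee_pos: [531.1, -138.2, 404.7]
ee_rot: [180.0, 0.0, 128.2]
force: [-0.1, -0.2, 1.3]
opening: 0.004
gripper_force: 0.0
```

Call:
arm_command --series '[{"claw":0,"x":0,"y":0,"z":0.02,"yaw":0.12},{"claw":0,"x":0,"y":0,"z":0.05,"yaw":0.232},{"claw":0,"x":0,"y":0,"z":0.08,"yaw":0.232},{"claw":0,"x":0,"y":0,"z":0.09,"yaw":0.232},{"claw":0,"x":0,"y":0,"z":0.09,"yaw":0.232}]'

```text
clock: 3.68
ee_pos: [529.4, -135.7, 312.0]
ee_rot: [-179.8, -0.3, 115.4]
force: [-0.0, -0.5, 0.3]
opening: 0.005
gripper_force: 0.0
```

Call:
arm_command --series '[{"claw":0,"x":0,"y":0,"z":0.015,"yaw":0},{"claw":0,"x":0,"y":0,"z":0.03,"yaw":0},{"claw":0,"x":0,"y":0,"z":0.03,"yaw":0},{"claw":0,"x":0,"y":0,"z":0.03,"yaw":0}]'

```text
clock: 4.02
ee_pos: [530.8, -136.0, 286.0]
ee_rot: [180.0, 0.0, 115.4]
force: [0.1, -1.1, -0.0]
opening: 0.005
gripper_force: 0.0
```

```bash
python3 - <<'E'
from h import *
a=[]
for k,(u,v) in dict(top=(310,210),scene=(215,180)).items():
    c=read_camera(k);s=get_obs();im=cv2.resize(c["img"][v:v+130,u:u+100],None,fx=4,fy=4,interpolation=cv2.INTER_CUBIC)[...,::-1].copy()
    q=np.array([[531.5,-135.7,76],np.r_[s["ee_pos"][:2],s["ee_pos"][2]-186]])
    for p,col in zip(proj(c,q),((255,0,255),(0,255,255))):cv2.circle(im,tuple(int(t) for t in (p-[u,v]+.5)*4),4,col,-1)
    a.append(im)
cv2.imwrite("pics/near.png",np.hstack(a));print(s["ee_pos"])
E
```

```text
[ 531.02176262 -136.20168441  286.61876468]
```

View pics/near.png

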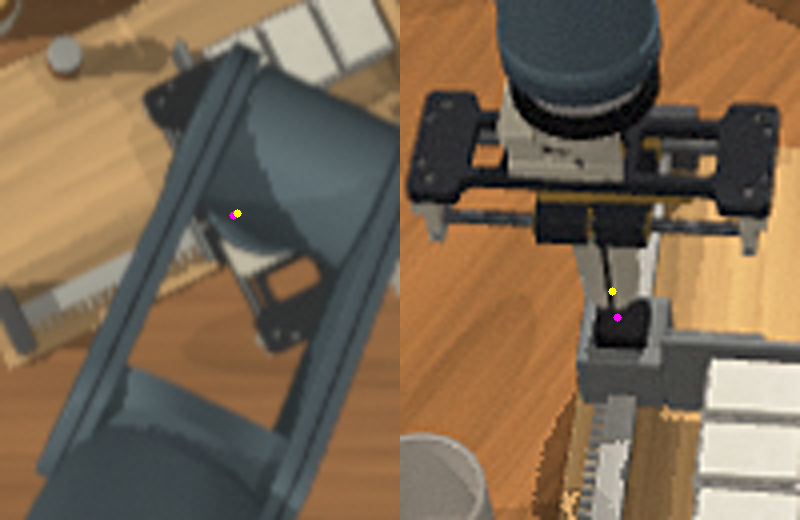

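The scene panel shows the closed fingertips at (612,295), directly above the black pad at (620,325). Now I press.

Call:
arm_command --series '[{"claw":0,"x":0,"y":0,"z":0.012,"yaw":0},{"claw":0,"x":0,"y":0,"z":0.022,"yaw":0},{"claw":0,"x":0,"y":0,"z":0.026,"yaw":0},{"claw":0,"x":0,"y":0,"z":0.03,"yaw":0},{"claw":0,"x":0,"y":0,"z":0.033,"yaw":0}]'

```text
clock: 4.53
ee_pos: [530.9, -136.3, 252.3]
ee_rot: [179.9, 0.1, 115.3]
force: [1.0, 1.3, 8.5]
opening: 0.005
gripper_force: 5.0
```

Call:
arm_command --series '[{"claw":0,"x":0,"y":0,"z":0.001,"yaw":0},{"claw":0,"x":0,"y":0,"z":0.002,"yaw":0},{"claw":0,"x":0,"y":0,"z":0.002,"yaw":0}]'

```text
clock: 4.78
ee_pos: [531.0, -136.5, 252.2]
ee_rot: [179.9, 0.2, 115.3]
force: [-1.6, 0.3, 15.1]
opening: 0.002
gripper_force: 7.9
```

Call:
arm_command --series '[{"claw":0,"x":0,"y":0,"z":-0.02,"yaw":0},{"claw":0,"x":0,"y":0,"z":-0.036,"yaw":0},{"claw":0,"x":-0.02,"y":0,"z":-0.036,"yaw":0},{"claw":0,"x":-0.052,"y":0,"z":-0.036,"yaw":0},{"claw":0,"x":-0.052,"y":0,"z":-0.036,"yaw":0}]'

```text
clock: 5.2
ee_pos: [554.3, -186.8, 286.5]
ee_rot: [179.9, 0.3, 115.2]
force: [0.1, -0.5, 0.0]
opening: 0.009
gripper_force: 0.0
```

Call:
arm_command --series '[{"claw":0,"x":0,"y":0,"z":0.015,"yaw":0},{"claw":0,"x":0,"y":0,"z":0.03,"yaw":0},{"claw":0,"x":0,"y":0,"z":0.045,"yaw":0},{"claw":0,"x":0,"y":0,"z":0.055,"yaw":0},{"claw":0,"x":0,"y":0,"z":0.055,"yaw":0}]'

```text
clock: 5.62
ee_pos: [551.5, -182.4, 228.1]
ee_rot: [-179.8, -0.3, 115.3]
force: [0.1, 0.9, 0.1]
opening: 0.003
gripper_force: 0.0
```

```bash
python3 - <<'E'
from h import *
c=read_camera("scene");s=get_obs();print(s["clock"],s["ee_pos"],s["force"])
cv2.imwrite("pics/front.png",cv2.resize(c["img"][190:340,190:350],None,fx=4,fy=4,interpolation=cv2.INTER_CUBIC)[...,::-1])
E
```

```text
5.6667 [ 551.98395073 -182.60662815  229.46966522] [-0.85445514  0.4737782  -1.11006789]
```

View pics/front.png

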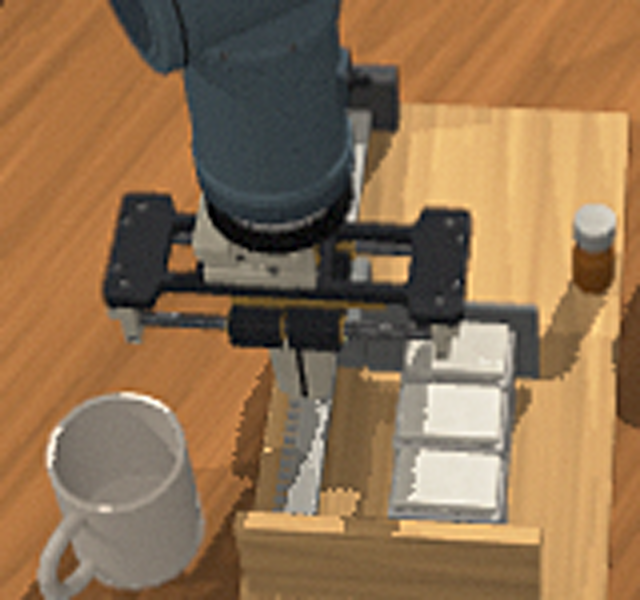

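The fingers are in front of the carriage face, over the bar at about (300,385), clear of the tins and mug. Now I push towards rack +y.

Call:
arm_command --series '[{"claw":0,"x":0.006,"y":0,"z":0,"yaw":0},{"claw":0,"x":0.012,"y":0,"z":0,"yaw":0},{"claw":0,"x":0.018,"y":0,"z":0,"yaw":0},{"claw":0,"x":0.024,"y":0,"z":0,"yaw":0},{"claw":0,"x":0.032,"y":0,"z":0,"yaw":0}]'

```text
clock: 6.08
ee_pos: [539.0, -154.0, 231.6]
ee_rot: [179.9, 0.1, 115.3]
force: [-0.8, -3.0, 1.4]
opening: 0.009
gripper_force: 1.3
```

Call:
arm_command --series '[{"claw":0,"x":0.008,"y":0,"z":0,"yaw":0},{"claw":0,"x":0.016,"y":0,"z":0,"yaw":0},{"claw":0,"x":0.024,"y":0,"z":0,"yaw":0},{"claw":0,"x":0.032,"y":0,"z":0,"yaw":0},{"claw":0,"x":0.04,"y":0,"z":0,"yaw":0}]'

```text
clock: 6.5
ee_pos: [521.6, -117.2, 231.0]
ee_rot: [180.0, 0.0, 115.3]
force: [2.3, -2.8, 1.1]
opening: 0.002
gripper_force: 1.2
```

Call:
arm_command --series '[{"claw":0,"x":0.008,"y":0,"z":0,"yaw":0},{"claw":0,"x":0.016,"y":0,"z":0,"yaw":0},{"claw":0,"x":0.024,"y":0,"z":0,"yaw":0},{"claw":0,"x":0.032,"y":0,"z":0,"yaw":0},{"claw":0,"x":0.04,"y":0,"z":0,"yaw":0}]'

```text
clock: 6.92
ee_pos: [504.4, -81.1, 230.7]
ee_rot: [180.0, 0.0, 115.3]
force: [2.7, -1.0, 1.1]
opening: 0.005
gripper_force: 1.2
```

Call:
arm_command --series '[{"claw":0,"x":0.008,"y":0,"z":0,"yaw":0},{"claw":0,"x":0.016,"y":0,"z":0,"yaw":0},{"claw":0,"x":0.023,"y":0,"z":0,"yaw":0},{"claw":0,"x":0.028,"y":0,"z":0,"yaw":0},{"claw":0,"x":0.032,"y":0,"z":0,"yaw":0}]'

```text
clock: 7.33
ee_pos: [490.6, -52.2, 230.7]
ee_rot: [-180.0, -0.0, 115.3]
force: [1.9, -1.0, 1.2]
opening: 0.004
gripper_force: 1.1
```

Call:
arm_command --series '[{"claw":0,"x":0.002,"y":0,"z":0,"yaw":0},{"claw":0,"x":0.004,"y":0,"z":0,"yaw":0},{"claw":0,"x":0.006,"y":0,"z":0,"yaw":0}]'

```text
clock: 7.58
ee_pos: [488.3, -47.4, 230.6]
ee_rot: [-180.0, -0.0, 115.3]
force: [1.4, -1.6, 1.8]
opening: 0.009
gripper_force: 1.1
```

Call:
arm_command --series '[{"claw":0,"x":0.002,"y":0,"z":0,"yaw":0},{"claw":0,"x":0.004,"y":0,"z":0,"yaw":0},{"claw":0,"x":0.006,"y":0,"z":0,"yaw":0},{"claw":0,"x":0.008,"y":0,"z":0,"yaw":0}]'

```text
clock: 7.92
ee_pos: [485.4, -41.1, 230.7]
ee_rot: [-180.0, 0.2, 115.4]
force: [3.2, -13.3, -5.1]
opening: 0.005
gripper_force: 6.8
```

Call:
arm_command --series '[{"claw":0,"x":0.001,"y":0,"z":0,"yaw":0},{"claw":0,"x":0.002,"y":0,"z":0,"yaw":0},{"claw":0,"x":0.003,"y":0,"z":0,"yaw":0},{"claw":0,"x":0.003,"y":0,"z":0,"yaw":0}]'

```text
clock: 8.25
ee_pos: [485.0, -40.3, 230.8]
ee_rot: [180.0, 0.4, 115.4]
force: [3.6, -18.0, -8.4]
opening: 0.006
gripper_force: 8.9
```

The force rose to about 20 N with no further movement, so the jaw is against the stop. I back off, lift and check.

Call:
arm_command --series '[{"claw":0,"x":-0.01,"y":0,"z":0,"yaw":0},{"claw":0,"x":-0.025,"y":0,"z":0,"yaw":0},{"claw":0,"x":-0.025,"y":0,"z":-0.03,"yaw":0},{"claw":0,"x":-0.025,"y":0,"z":-0.07,"yaw":0},{"claw":0,"x":-0.025,"y":0,"z":-0.11,"yaw":0}]'

```text
clock: 8.67
ee_pos: [494.0, -60.5, 340.8]
ee_rot: [-179.8, -0.2, 115.3]
force: [1.0, -0.2, -0.7]
opening: 0.004
gripper_force: 0.0
```

Call:
arm_command --series '[{"claw":0,"x":-0.03,"y":0,"z":-0.03,"yaw":0},{"claw":0,"x":-0.06,"y":0,"z":-0.06,"yaw":0},{"claw":0,"x":-0.09,"y":0,"z":-0.09,"yaw":0},{"claw":0,"x":-0.12,"y":0,"z":-0.1,"yaw":0},{"claw":0,"x":-0.12,"y":0,"z":-0.1,"yaw":0}]'

```text
clock: 9.08
ee_pos: [547.8, -173.5, 444.0]
ee_rot: [179.8, 0.4, 115.1]
force: [-0.0, 0.2, 0.5]
opening: 0.006
gripper_force: 0.0
```

```bash
python3 - <<'E'
from h import *
s=get_obs();print(s["clock"],s["ee_pos"],s["force"])
c=read_camera("scene");c2=read_camera("top")
a=[cv2.resize(i,None,fx=3,fy=3,interpolation=cv2.INTER_CUBIC)[...,::-1] for i in(c["img"][180:360,220:350],c2["img"][170:350,270:400])]
cv2.imwrite("pics/end.png",np.hstack(a))
E
```

```text
9.0833 [ 547.75006054 -173.51453394  444.0260203 ] [-0.01500633  0.15062263  0.51476086]
```

View pics/end.png

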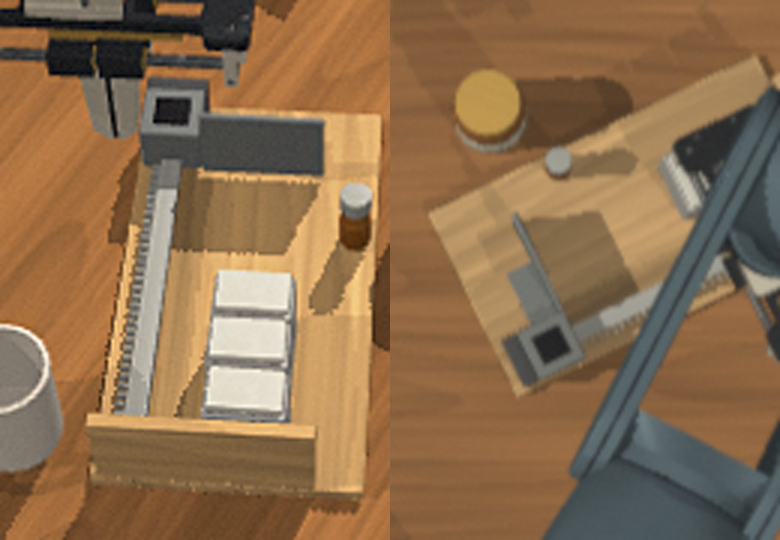

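The jaw is flush with the end stop (top panel, around (530,350)), the pad is down, and the tins, spice jar and mug look undisturbed. The arm is clear of everything.

```bash
python3 -c "
from rig import *
print(hand_in())"
```

```text
the job is handed in; nothing more can be done
None
```

I pressed the release pad fully down and pushed the jaw back against the end stop; the last pictures show the tins, spice jar, honey jar and mug standing where they were (flask and bowl were out of view), and I handed the job in at about 9 s, with no verdict returned.

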